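# Free the busbar strip from the stuck punch die

## Task

The copper strip is caught on the punch of the closed die set. Take the pry bar, put its toe under the left edge of the die's upper half, and lever the upper half up over the yellow fulcrum block by at least 12 mm; it is stiff on its posts and stays where you leave it. Then lay the bar flat on the bench clear of the die and block, draw the strip out of the right side of the die and lay it flat in the grey tray without dropping it, leaving the block standing and the meter, tin and cutter where they are.

Things in the scene. Friction and masses are not known exactly. Their poses are not given: they have to be found in the camera images.
- die: Lower half of the punch die set, fixed: dark steel shoe 140 (x) x 90 (y) x 16 mm; steel die block 60 x 70 mm on it, top z = 32, centred x = -30; two posts at the back, 18 mm thick, x = 52, y = +-26, to z = 132; two guides beside the copper, y -30 to 30, 35 mm apart, to z = 39. Origin: centre of underside, z up; +x away from the robot, +y to its left, where the fulcrum stands.
- punch_half (a joint): Height in m by which the upper half (about 2 kg) is raised along z; 0 closed, stop 0.03. Tight on its posts: raising takes about 50 N at the edge, and it stays where it is left. Aluminium plate 140 x 90 x 22 mm above the shoe, underside at z = 50 mm when closed, so a 34 mm gap to the shoe. The copper strip is free once this is raised 8 mm or more.
- punch_tip (a point): End of the punch, a 10 mm steel pin under the upper half (die x = -30, y = 0, z = 31 mm when closed); it passes through a hole in the strip and rises with the upper half. On the plate above it (die x = -25, y = 0) stands a round blue housing, 88 mm across and 101 mm high, then a steel shank 28 mm across, 28 mm high.
- pry_edge (a point): Point of the lower left edge of the upper half's plate opposite the fulcrum (die x = 10, y = 45, z = 50 mm when closed); rises with the upper half. The pry bar's toe goes under the edge here, 10 to 20 mm in; to pass over the fulcrum and still under the closed edge, the bar must slope down to the die by 30 to 45 degrees; pressing the handle down to about level raises the upper half by some 12 mm.
- fulcrum: Yellow fulcrum block, loose, 0.9 kg, 60 mm (its x, about along the die's left side) x 34 mm (its y), with a half-round steel bar of 12 mm radius along the top (axis along its x, 42 mm above the bench), top at z = 54 mm. Its middle stands 32 to 38 mm left of the upper plate's edge. Origin: centre of underside.
- pry_bar: Flat pry bar, loose, 0.3 kg, 300 mm along its x, underside flat. Red handle (20 wide, 11 thick) x -150 to -30 mm; steel blade (16 wide, 8 thick); toe (18 wide) from x = 110, tapering on the upper side to 4 mm thick at the tip, x = 150. Origin: centre of underside; z out of the upper side. Lies on the bench, toe to the robot's right.
- bar_toe (a point): Tip of the pry bar's toe, bar x = +150 mm, 4 mm above its underside.
- bar_butt (a point): Butt end of the pry bar's handle, bar x = -150 mm, 4 mm above its underside.
- strip: Copper busbar strip, loose, 0.11 kg, 30 (x) x 90 (y) x 5 mm, 13 mm holes at y = 20 (on the punch) and -20. Lies level on the die block (underside z = 32), y along die y; its right end (-y) sticks out 20 mm from the die, close beside the tall blue housing: it can be taken there by its long edges with the gripper leaning away from the housing. Origin: centre of underside.
- tray: Shallow grey sheet-metal tray, loose, 0.6 kg, outside 110 (x) x 150 (y) x 20 mm, floor 3 mm thick. Origin: centre of the underside. Stands to the right of the die.
- multimeter: Bystander: black and red handheld meter, 148 x 74 x 46 mm, at the back left.
- tin: Bystander: round white tin, 65 mm across, 35 mm high, at the back.
- side_cutter: Bystander: diagonal cutter with red and black grips, 162 mm long, at the left.
Things that resemble listed ones, but are neither listed nor needed, are in the scene too. What is shaped like the fulcrum but red is not meant.

How it is judged:
On the way, in this order (a step that is already met when the one before it is completed fails the run):
1. the upper half is raised at least 10 mm, the pry bar bearing on it and on the fulcrum block (value of joint punch_half above 0.01 m and contact force between pry_bar and punch_half above 3 N and contact force between pry_bar and fulcrum above 3 N), for 0.1 s.
2. the strip has been drawn out of the right side of the die (y of strip in the frame of die below -0.095 m), for 0.1 s.
At the end, for the whole second after the job is handed in: The strip lies flat (within 6 degrees) and at rest on the tray's floor; the pry bar lies flat and at rest on the bench, both ends less than 20 mm up, touching neither die nor block; the fulcrum block stands upright (x of strip in the frame of tray between -0.045 and 0.045 m and y of strip in the frame of tray between -0.045 and 0.045 m and height (world z) of strip below 0.012 m and angle between each of strip, fulcrum's own z axis and vertical below 0.1 rad and linear speed of each of strip, pry_bar below 0.02 m/s and contact force between strip and tray above 0.3 N and height (world z) of each of bar_toe, bar_butt below 0.02 m and contact force between pry_bar and fulcrum below 0.1 N and contact force between pry_bar and punch_half below 0.1 N and contact force between pry_bar and die below 0.1 N).
It fails at once if the strip is dropped (it falls freely at more than 0.8 m/s) (linear speed of strip above 0.8 m/s and contact force between strip and anything else below 0.01 N).
It fails at once if the fulcrum block is knocked over (angle between fulcrum's own z axis and vertical above 0.6 rad).
It fails at once if a bystander is moved by more than 30 mm (distance of any of multimeter, tin, side_cutter from where it was at the start of the episode above 0.03 m).
It also fails if it takes over 69 s, if anything falls off the work surface, if the arm or the gripper's body presses on something with over 40 N, if the wrist force passes 120 N, or if a joint passes its speed limit or range.

## Robot

A 7-joint arm with a two-finger parallel gripper is mounted at the origin on a cart in front of the work surface, level with it; the furniture and walls round the work are solid. World frame = base frame: x ahead of the robot, y to its left, z up, the work surface at z = 0. Lengths are in m, angles in rad, forces in N, time in s.
With the tool pointing down it reaches from about 0.4 to 0.85 m from the base axis. Payload 4.4 kg.
Tool frame: the origin (TCP) lies between the finger pads; the fingertips stand 11 mm ahead of it and the grasp point (between the pads) lies 8 mm behind it; z points along the fingers, y is the line along which they close (so a half turn about z gives the same grasp; the last joint's range is limited). The gripper opens to 94 mm and grips with 3 to 60 N. Pads are 16 mm wide; open, the fingers measure 119 mm over their backs; the gripper's body (75 mm by 177 mm) begins 78 mm behind the grasp point.
Start: joints at [-1.319, 0.628, 0.038, 1.517, -0.027, 0.996, -0.02], TCP at [0.203, 0.617, 0.216] pointing down, gripper open.
Joint ranges: [-3.06, 3.06], [-0.37, 2.12], [-1.25, 1.32], [0.18, 2.47], [-1.1, 4.24], [0.23, 1.98], [-2.94, 2.94]. Speed limits (rad/s): [2.57, 2.57, 3.14, 3.14, 3.14, 3.14, 3.14].

## Interface

Orientations are given as a rotation vector (axis times angle).
In Python, from cell import get_state, capture, hand_in, look_for gives the robot as it stands.
- The arm moves only by the tool arm_command, never from a script. Its argument "steps" is a list of rows, each an object of numbers: "fingers": the finger opening in mm, from 0 to 94; "x", "y", "z": the shift along the tool's x, y, z in mm; "rx", "ry", "rz": the turn, a rotation vector about the tool's x, y, z in degrees. A call has 1 to 20 rows; each row is the pose to reach, as a shift and turn from the pose commanded when the call began, along the tool's axes at that moment; what a row does not reach only later rows make up. A row lasts 1/10 s, in which the tool goes at most 50 mm and 8.59 degrees, less where a joint would pass 70% of its speed; a pose out of reach is approached as far as the arm can. A call with a gripper value outside its range is refused whole. The fingers move at their own pace and stop on an object; the grip force is fixed at half the most. Time passes only in rows, so rows that repeat a pose let the fingers close. It gives the time, the measured TCP pose, the force, the opening and the grip force at its end, in the units of the state.
- get_state(): the state, without advancing time (a new reading comes with each control period).
- capture(name): name is "scene" or "side" or "wrist"; returns a dict with "image" (384x512x3 uint8, blue, green, red), "z_map" (384x512 float32, m along the optical axis (not along the pixel's ray), 0 where there is no reading), "intrinsics" (3x3 intrinsics, pixels), "T" (4x4, takes a point from camera to world coordinates). Camera axes: x right, y down, z forward; pixel columns grow to the right and rows downward; lengths in m; the calibration is good to about 2 mm. The wrist camera is an equidistant fisheye: a pixel r from the principal point sees the ray r / f radians off the axis. A picture is of the moment at which its call begins.
- hand_in(): hands the job in; it is judged then, once.
Trained networks look in the newest picture that a camera, given by its name, has taken for a name from the list of things; names that differ only in an ending like _2 or _b are one class to them, and where a whole thing is asked for, a point or a joint stands for the part that bears it (a point fixed in the world has none). Each returns a list of dicts, best first, with "score" (0 to 1); they miss things now and then, are a little off and sometimes report something else, mostly with a low value. They report only what shows in the picture. A call takes as long as a camera call. They do not tell look-alikes from the thing itself.
- look_for(name, camera): "xyz" ([x, y, z] in m, in world coordinates, good to about 4 mm: the middle of the surface that is visible of it).
The state is a dict: "t": time; "joints": joint angles; "qvel": joint speeds; "joint_efforts": joint torques, N m; "position": TCP position; "eef_rot": TCP orientation; "contact_force": force on the tool from outside, world axes, zero at the start; "moment": the same for the moment, N m; "gripper_width": finger opening in m; "gripper_force": force on a finger pad.
Only numpy, scipy, OpenCV 4.12 (cv2) and the standard library are available. Lean on these libraries where they do the work, as an engineer would, in place of code of your own. Each camera call takes 0.05 s, during which the arm holds its last target. There are 200 camera calls.

## Working session

There is one attempt and no reset: what is moved stays moved. The work goes in short steps, Python scripts to look and compute and a tool call to move; the robot and the scene stay as the last step left them, time stands still between calls to the robot, and variables do not carry over. Pictures are saved under pics/ and viewed, at most 10 in all, crops included, and the job is handed in when it is done.

Besides the shell and the picture viewer there is one more tool, called after "Emit:" as name(argument=value, ...), one argument or row to a line, values as JSON. arm_command: Moves the arm, as the interface text tells. Its arguments: {"type":"object","properties":{"steps":{"type":"array"}},"required":["steps"]}

```bash
mkdir -p pics; ls
python3 - <<'E'
from cell import *
import cv2,numpy as np
s=get_state();print({k:np.round(v,3).tolist() for k,v in s.items()})
for c in ["scene","side"]:
    d=capture(c);cv2.imwrite(f"pics/{c}0.png",d["image"]);np.savez(f"/tmp/{c}0.npz",**d)
    print(c,d["intrinsics"].tolist(),np.round(d["T"],3).tolist())
    for n in ["die","punch_half","punch_tip","pry_edge","fulcrum","pry_bar","bar_toe","bar_butt","strip","tray","multimeter","tin","side_cutter"]:
        print(n,[(np.round(r["xyz"],3).tolist(),round(r["score"],2)) for r in look_for(n,c)][:3])
E
```

```text
pics
{'t': 0.0, 'joints': [-1.319, 0.629, 0.038, 1.518, -0.027, 0.996, -0.02], 'qvel': [-0.001, 0.0, 0.0, 0.0, -0.001, 0.0, -0.0], 'joint_efforts': [-0.0, -54.972, 1.143, -18.663, -0.052, 0.024, 0.0], 'position': [0.203, 0.617, 0.216], 'eef_rot': [-0.497, -3.102, 0.003], 'contact_force': [-0.069, -0.288, -0.583], 'moment': [0.017, 0.021, 0.042], 'gripper_force': 0.0, 'gripper_width': 0.094}
scene [[467.1646373201336, 0.0, 259.77089772053074], [0.0, 467.1646373201336, 190.19117584136168], [0.0, 0.0, 1.0]] [[0.342, -0.714, 0.611, -0.177], [-0.94, -0.262, 0.22, -0.2], [0.003, -0.65, -0.76, 1.021], [0.0, 0.0, 0.0, 1.0]]
die [([0.476, -0.048, 0.128], 0.59)]
punch_half [([0.484, -0.049, 0.146], 0.62)]
punch_tip [([0.481, -0.045, 0.146], 0.85)]
pry_edge [([0.48, -0.046, 0.148], 0.6), ([0.748, 0.023, 0.035], 0.35)]
fulcrum [([0.625, 0.123, 0.038], 0.88), ([0.524, 0.043, 0.044], 0.69), ([0.601, 0.355, 0.009], 0.58)]
pry_bar [([0.406, 0.2, 0.006], 0.87)]
bar_toe [([0.405, 0.202, 0.007], 0.84)]
bar_butt [([0.406, 0.21, 0.01], 0.56), ([0.525, 0.044, 0.046], 0.34)]
strip [([0.509, -0.095, 0.037],
[... 401 characters left out ...]
826], [-0.012, -0.82, -0.572, 0.591], [0.0, 0.0, 0.0, 1.0]]
die [([0.522, -0.006, 0.093], 0.9)]
punch_half [([0.515, -0.0, 0.111], 0.96)]
punch_tip [([0.522, -0.002, 0.112], 0.86)]
pry_edge [([0.519, 0.0, 0.113], 0.71), ([0.538, 0.061, 0.038], 0.17)]
fulcrum [([0.541, 0.059, 0.034], 0.78), ([0.632, 0.147, 0.04], 0.71)]
pry_bar [([0.418, 0.254, 0.008], 0.78), ([0.537, 0.06, 0.037], 0.68)]
bar_toe [([0.417, 0.254, 0.012], 0.7)]
bar_butt [([0.414, 0.253, 0.006], 0.85)]
strip []
tray [([0.426, -0.231, 0.006], 0.63)]
multimeter [([0.733, 0.297, 0.034], 0.6), ([0.612, 0.357, 0.006], 0.38)]
tin [([0.762, 0.043, 0.031], 0.93), ([0.538, 0.06, 0.035], 0.36)]
side_cutter [([0.612, 0.356, 0.009], 0.93)]
```

View pics/scene0.png

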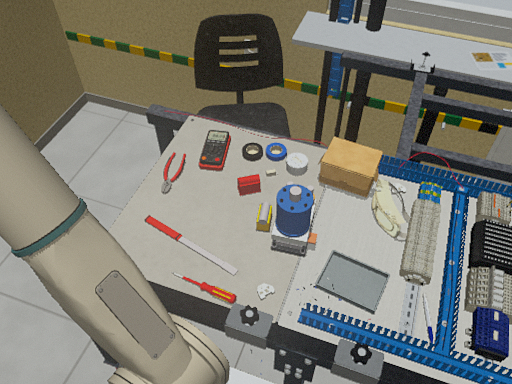

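View pics/side0.png

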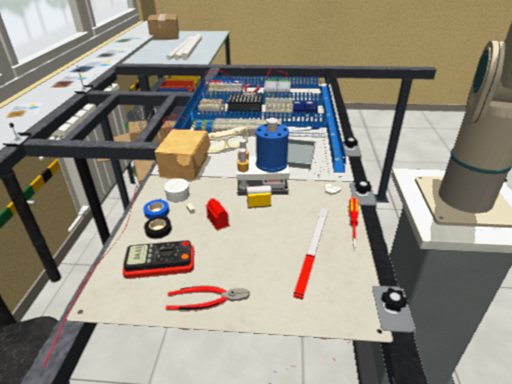

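Scene view: the yellow block is at (264,217) beside the die (blue housing at 294,210). A red look-alike stands at (249,184). The bar runs from (148,218) to (236,272), and its red handle is the left end. The tray is at (352,280) and the copper end at (312,238). In the side view the yellow block is at (259,197) and the red one at (217,213). The yellow one beside the die is the one meant; I'll confirm that in a crop.

```bash
cat > h.py <<'E'
import numpy as np,cv2
def cloud(d):
    K=d["intrinsics"];z=d["z_map"];v,u=np.indices(z.shape)
    P=np.stack([(u-K[0,2])/K[0,0]*z,(v-K[1,2])/K[1,1]*z,z],-1)
    P=P@d["T"][:3,:3].T+d["T"][:3,3];P[z==0]=np.nan
    return P
def rect(P):
    c,s,a=cv2.minAreaRect((P[:,:2]*1000).astype(np.float32));return np.round(c,1),np.round(s,1),round(a,1)
E
python3 - <<'E'
import numpy as np,cv2
from h import *
for c in ["scene","side"]:
    d=dict(np.load(f"/tmp/{c}0.npz"));P=cloud(d);I=d["image"];H=cv2.cvtColor(I,cv2.COLOR_BGR2HSV)
    h,s,v=[H[...,i].astype(int) for i in range(3)]
    def m(name,mask,lo,hi,z):
        k=mask&(P[...,0]>lo[0])&(P[...,0]<hi[0])&(P[...,1]>lo[1])&(P[...,1]<hi[1])&(P[...,2]>z[0])&(P[...,2]<z[1])
        Q=P[k]
        if len(Q)>3: print(c,name,len(Q),*rect(Q),"z",np.round(np.percentile(Q[:,2],[5,50,95])*1000,1))
        return Q
    A=np.ones(h.shape,bool)
    m("table",A,(.5,.15),(.55,.2),(-.02,.02))
    m("bar",A,(.3,.08),(.5,.36),(.004,.03))
    m("handle",((h<8)|(h>172))&(s>120),(.33,.12),(.5,.4),(.002,.03))
    m("fulc_yel",(h>18)&(h<35)&(s>110),(.45,.0),(.6,.12),(.003,.07))
    m("fulc_top",A,(.46,.03),(.6,.11),(.046,.06))
    m("plate",A,(.38,-.13),(.65,.05),(.068,.076))
    m("shoe",A,(.38,-.13),(.65,.08),(.012,.02))
    m("hous",A,(.38,-.13),(.65,.08),(.165,.18))
    m("shank",A,(.38,-.13),(.65,.08),(.195,.21))
    m("copper",(h>4)&(h<18)&(s>80),(.38,-.17),(.65,.0),(.02,.05))
    m("tray",A,(.3,-.36),(.6,-.12),(.014,.03))
    x=cv2.resize(I[150:290,190:390] if c=="scene" else I[110:230,190:330],None,fx=4,fy=4,interpolation=cv2.INTER_CUBIC)
    cv2.imwrite(f"pics/{c}c.png",x)
from scipy.spatial.transform import Rotation as R
print(R.from_rotvec([-0.497,-3.102,0.003]).as_matrix().round(3))
E
```

```text
scene table 261 [525.1 175.1] [49.7 49.7] 89.8 z [-4.1 -1.1  2.7]
scene bar 787 [400.  219.2] [278.7 197.1] 89.2 z [ 4.4  8.3 15.6]
scene handle 249 [424.6 290.3] [115.7  21.6] 76.8 z [ 6.3  9.8 13.1]
scene fulc_yel 158 [537.3  45.1] [63.4 33.9] 10.2 z [ 8.8 31.6 43.7]
scene fulc_top 153 [538.5  45.6] [62.2 22. ] 9.8 z [47.1 50.8 54.8]
scene plate 242 [533.6 -37.3] [142.8  90. ] 5.4 z [68.6 71.5 74.8]
scene shoe 224 [528.5 -12.5] [134.6 140.6] 5.4 z [12.7 15.7 19.5]
scene hous 749 [509.7 -39.5] [88.1 87.3] 70.0 z [168.5 172.5 176.4]
scene shank 98 [510.1 -38.7] [27.2 26.7] 29.5 z [196.7 200.1 202.9]
scene copper 77 [511.  -95.3] [34.3 19.2] 8.2 z [32.8 36.2 39. ]
scene tray 703 [ 461.8 -247. ] [225.6 271. ] 89.6 z [14.9 19.3 27.6]
side table 302 [525.  175.1] [49.8 49.9] 0.1 z [-1.2  0.4  2.1]
side bar 932 [375.5 212.6] [177.4 263. ] 6.5 z [ 6.7 10.4 17.6]
side handle 421 [426.5 292.4] [119.8  18.8] 75.8 z [ 8.  11.2 12.9]
side fulc_yel 304 [526.1  49. ] [84.8 39.1] 43.6 z [ 7.  26.  42.8]
side fulc_top 138 [540.8  48.3] [59.8 21.5] 14.4 z [46.5 52.1 55.1]
side plate 338 [536.5 -33.4] [140.2  88.4] 5.3 z [68.7 72.5 75. ]
side shoe 314 [531.6   7.3] [138.9 114.5] 7.1 z [12.7 16.4 19.1]
side hous 429 [511.8 -34.1] [84.9 83. ] 2.1 z [167.  173.7 177.7]
side shank 64 [513.4 -38.2] [25.3 27.7] 2.3 z [195.8 201.  202.5]
side copper 16 [504.8 -16. ] [27.5  4.3] 11.7 z [32.5 35.  37.8]
side tray 202 [ 462.2 -230. ] [267.1 200.3] 1.0 z [14.5 19.4 26.7]
[[-0.95   0.312 -0.   ]
 [ 0.312  0.95  -0.002]
 [-0.    -0.002 -1.   ]]
```

View pics/scenec.png

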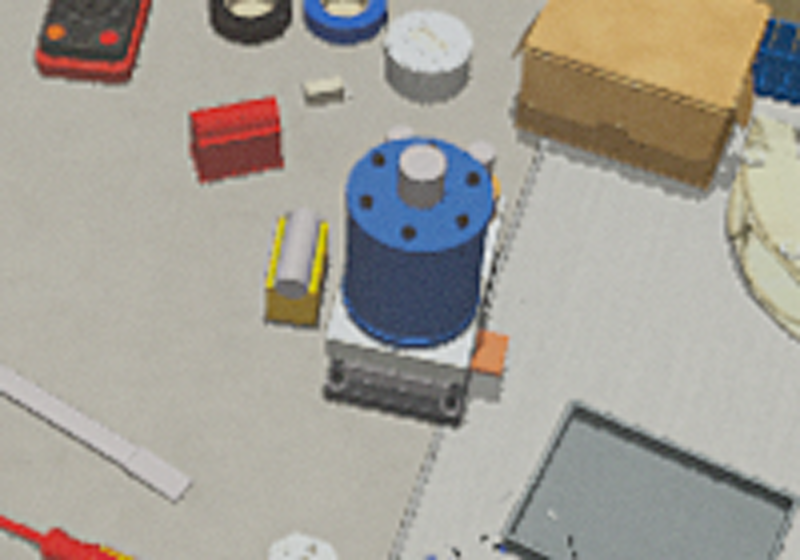

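The crop shows the yellow block with its half-round at (297,265), right beside the die. The red one at (237,137) is the look-alike. Both the colour and the position (36.7 mm from the plate edge) fit the yellow one. Next I move above the bar.

Emit:
arm_command(
  steps=[
    {"fingers": 60, "x": -315, "y": -270, "z": 116, "rz": 85.5},
    {"fingers": 60, "x": -315, "y": -270, "z": 116, "rz": 85.5},
    {"fingers": 60, "x": -315, "y": -270, "z": 116, "rz": 85.5},
    {"fingers": 60, "x": -315, "y": -270, "z": 116, "rz": 85.5},
    {"fingers": 60, "x": -315, "y": -270, "z": 116, "rz": 85.5},
    {"fingers": 60, "x": -315, "y": -270, "z": 116, "rz": 85.5},
    {"fingers": 60, "x": -315, "y": -270, "z": 116, "rz": 85.5},
    {"fingers": 60, "x": -315, "y": -270, "z": 116, "rz": 85.5},
    {"fingers": 60, "x": -315, "y": -270, "z": 116, "rz": 85.5},
    {"fingers": 60, "x": -315, "y": -270, "z": 116, "rz": 85.5},
    {"fingers": 60, "x": -315, "y": -270, "z": 116, "rz": 85.5},
    {"fingers": 60, "x": -315, "y": -270, "z": 116, "rz": 85.5},
    {"fingers": 60, "x": -315, "y": -270, "z": 116, "rz": 85.5},
    {"fingers": 60, "x": -315, "y": -270, "z": 116, "rz": 85.5},
  ],
)

```text
schema error: expected keys fingers, x, y, z, rx, ry, rz
```

Emit:
arm_command(
  steps=[
    {"fingers": 60, "x": -315, "y": -270, "z": 116, "rx": 0, "ry": 0, "rz": 85.5},
    {"fingers": 60, "x": -315, "y": -270, "z": 116, "rx": 0, "ry": 0, "rz": 85.5},
    {"fingers": 60, "x": -315, "y": -270, "z": 116, "rx": 0, "ry": 0, "rz": 85.5},
    {"fingers": 60, "x": -315, "y": -270, "z": 116, "rx": 0, "ry": 0, "rz": 85.5},
    {"fingers": 60, "x": -315, "y": -270, "z": 116, "rx": 0, "ry": 0, "rz": 85.5},
    {"fingers": 60, "x": -315, "y": -270, "z": 116, "rx": 0, "ry": 0, "rz": 85.5},
    {"fingers": 60, "x": -315, "y": -270, "z": 116, "rx": 0, "ry": 0, "rz": 85.5},
    {"fingers": 60, "x": -315, "y": -270, "z": 116, "rx": 0, "ry": 0, "rz": 85.5},
    {"fingers": 60, "x": -315, "y": -270, "z": 116, "rx": 0, "ry": 0, "rz": 85.5},
    {"fingers": 60, "x": -315, "y": -270, "z": 116, "rx": 0, "ry": 0, "rz": 85.5},
    {"fingers": 60, "x": -315, "y": -270, "z": 116, "rx": 0, "ry": 0, "rz": 85.5},
    {"fingers": 60, "x": -315, "y": -270, "z": 116, "rx": 0, "ry": 0, "rz": 85.5},
    {"fingers": 60, "x": -315, "y": -270, "z": 116, "rx": 0, "ry": 0, "rz": 85.5},
    {"fingers": 60, "x": -315, "y": -270, "z": 116, "rx": 0, "ry": 0, "rz": 85.5},
  ],
)

```text
t: 2.8
position: [0.4176, 0.2635, 0.1006]
eef_rot: [-2.467, -1.944, -0.001]
contact_force: [-0.5, 0.4, -0.7]
gripper_width: 0.0596
gripper_force: 0.0
```

Emit:
arm_command(
  steps=[
    {"fingers": 50, "x": 0, "y": 0, "z": 45, "rx": 0, "ry": 0, "rz": 0},
    {"fingers": 50, "x": 0, "y": 0, "z": 75, "rx": 0, "ry": 0, "rz": 0},
    {"fingers": 50, "x": 0, "y": 0, "z": 87, "rx": 0, "ry": 0, "rz": 0},
    {"fingers": 50, "x": 0, "y": 0, "z": 87, "rx": 0, "ry": 0, "rz": 0},
    {"fingers": 10, "x": 0, "y": 0, "z": 87, "rx": 0, "ry": 0, "rz": 0},
    {"fingers": 10, "x": 0, "y": 0, "z": 87, "rx": 0, "ry": 0, "rz": 0},
    {"fingers": 10, "x": 0, "y": 0, "z": 87, "rx": 0, "ry": 0, "rz": 0},
    {"fingers": 10, "x": 0, "y": 0, "z": 87, "rx": 0, "ry": 0, "rz": 0},
    {"fingers": 10, "x": 0, "y": 0, "z": 87, "rx": 0, "ry": 0, "rz": 0},
    {"fingers": 10, "x": 0, "y": 0, "z": 87, "rx": 0, "ry": 0, "rz": 0},
  ],
)

```text
t: 3.8
position: [0.4183, 0.2629, 0.014]
eef_rot: [-2.471, -1.94, -0.002]
contact_force: [-0.2, 0.2, 3.7]
gripper_width: 0.0194
gripper_force: 30.0
```

```bash
cat >> h.py <<'E'
from scipy.spatial.transform import Rotation as R
F=np.array([539.6,47,0.]); YAW=-84.0; TIP=210.; HT=13.5; EDGE=36.7
def target(th,lift,depth,back,off=0,yaw=None):
    """TCP (mm) and rot for bar: slope th deg down to die, tip `depth` mm inside edge, raised `lift`, withdrawn `back` along bar"""
    yaw=np.deg2rad(YAW if yaw is None else yaw);t=np.deg2rad(th)
    u=np.array([np.cos(yaw),np.sin(yaw),0]);z=np.array([0,0,1.]);left=np.array([-u[1],u[0],0])
    bx=u*np.cos(t)-z*np.sin(t); bz=u*np.sin(t)+z*np.cos(t)
    d=EDGE+depth
    tip=F+u*d+z*(42+12/np.cos(t)-d*np.tan(t)+lift)+left*off   # underside of tip
    p=tip-bx*(TIP+back)+bz*HT
    tz=-bz; tx=-bx
    return p,R.from_matrix(np.stack([tx,np.cross(tz,tx),tz],1))
def delta(p,r):
    from cell import get_state
    s=get_state();r0=R.from_rotvec(s["eef_rot"])
    print("shift",np.round(r0.inv().apply(p-np.array(s["position"])*1000),1),"turn",np.round((r0.inv()*r).as_rotvec(degrees=True),1),"world",np.round(p,1))
E
python3 - <<'E'
from h import *
delta(*target(33,5,0,70))
E
```

```text
shift [  -1.2  104.8 -187.3] turn [  5.7  32.6 -19.1] world [519.7 236.7 201.3]
```

Emit:
arm_command(
  steps=[
    {"fingers": 10, "x": 0, "y": 0, "z": -10, "rx": 0, "ry": 0, "rz": 0},
    {"fingers": 10, "x": 0, "y": 0, "z": -30, "rx": 0, "ry": 0, "rz": 0},
    {"fingers": 10, "x": 0, "y": 0, "z": -60, "rx": 0, "ry": 0, "rz": 0},
    {"fingers": 10, "x": 0, "y": 0, "z": -90, "rx": 0, "ry": 0, "rz": 0},
    {"fingers": 10, "x": 0, "y": 0, "z": -120, "rx": 0, "ry": 0, "rz": 0},
    {"fingers": 10, "x": 0, "y": 0, "z": -150, "rx": 0, "ry": 0, "rz": 0},
    {"fingers": 10, "x": 0, "y": 0, "z": -180, "rx": 0, "ry": 0, "rz": 0},
    {"fingers": 10, "x": 0, "y": 0, "z": -200, "rx": 0, "ry": 0, "rz": 0},
    {"fingers": 10, "x": 0, "y": 0, "z": -200, "rx": 0, "ry": 0, "rz": 0},
  ],
)

```text
t: 4.7
position: [0.419, 0.2632, 0.2159]
eef_rot: [-2.47, -1.94, -0.007]
contact_force: [0.6, 0.1, -2.7]
gripper_width: 0.0196
gripper_force: 30.0
```

Run:
```python
from h import *
delta(*target(33,5,0,70))
```

```text
shift [ -1.9 104.   14.9] turn [  5.9  32.5 -19.1] world [519.7 236.7 201.3]
```

Emit:
arm_command(
  steps=[
    {"fingers": 10, "x": -1, "y": 30, "z": -10, "rx": 1, "ry": 6, "rz": -4},
    {"fingers": 10, "x": -1, "y": 50, "z": -10, "rx": 2, "ry": 12, "rz": -8},
    {"fingers": 10, "x": -1, "y": 70, "z": 0, "rx": 3.5, "ry": 19, "rz": -12},
    {"fingers": 10, "x": -2, "y": 90, "z": 5, "rx": 4.5, "ry": 26, "rz": -15},
    {"fingers": 10, "x": -2, "y": 104, "z": 10, "rx": 5.9, "ry": 32.5, "rz": -19.1},
    {"fingers": 10, "x": -2, "y": 104, "z": 15, "rx": 5.9, "ry": 32.5, "rz": -19.1},
    {"fingers": 10, "x": -2, "y": 104, "z": 15, "rx": 5.9, "ry": 32.5, "rz": -19.1},
    {"fingers": 10, "x": -2, "y": 104, "z": 15, "rx": 5.9, "ry": 32.5, "rz": -19.1},
  ],
)

```text
t: 5.5
position: [0.5171, 0.2362, 0.1974]
eef_rot: [-1.784, -1.977, -0.518]
contact_force: [-0.1, 0.8, -2.0]
gripper_width: 0.0196
gripper_force: 30.0
```

```bash
cat >> h.py <<'E'
def bar(show=None):
    """bar points above bench in the region left of the die, expressed in the nominal tool frame"""
    from cell import capture,get_state
    s=get_state();r0=R.from_rotvec(s["eef_rot"]);p=np.array(s["position"])
    for c in ["scene","side"]:
        d=capture(c)
        if show: cv2.imwrite(f"pics/{show}_{c}.png",d["image"])
        P=cloud(d).reshape(-1,3);q=r0.inv().apply(P-p)*1000
        k=(abs(q[:,1])<16)&(q[:,2]>-6)&(q[:,2]<30)&(q[:,0]>-225)&(q[:,0]<110)
        Q=q[k];W=P[k]*1000
        for lo in range(-220,110,25):
            m=(Q[:,0]>=lo)&(Q[:,0]<lo+25)
            if m.sum()>4: print(c,lo,m.sum(),"y",np.round(np.percentile(Q[m,1],[5,50,95]),1),"z",np.round(np.median(Q[m,2]),1),"W",np.round(np.median(W[m],0)),"minx",round(Q[m,0].min(),1))
E
python3 - <<'E'
from h import *
bar("pre")
delta(*target(33,5,0,70))
E
```

```text
scene -220 32 y [-9.6 -0.4  7.9] z 15.7 W [533.  75.  74.] minx -210.7
scene -195 67 y [-9.6 -2.2  9.2] z 13.2 W [530.  92.  87.] minx -194.9
scene -170 61 y [-8.3 -3.   6.7] z 11.8 W [527. 111. 102.] minx -169.6
scene -145 44 y [-8.2 -0.5  6.4] z 11.2 W [527. 129. 114.] minx -144.6
side 5 44 y [-14.5  12.   15.9] z -0.2 W [528. 244. 203.] minx 7.5
side 80 74 y [-8.7  1.2  9.6] z 5.5 W [510. 315. 242.] minx 87.5
shift [ 0.4  2.3 -2.9] turn [-0.3  0.1 -0. ] world [519.7 236.7 201.3]
```

```bash
sed -i 's/HT=13.5/HT=19./' h.py
python3 - <<'E'
from h import *
delta(*target(33,4.5,0,30))
delta(*target(33,4.5,15,0))
E
```

```text
shift [-39.9   2.3  -7.9] turn [-0.3  0.1 -0. ] world [523.5 200.4 183.6]
shift [-87.8   2.3  -7.8] turn [-0.3  0.1 -0. ] world [527.7 160.4 157.5]
```

Emit:
arm_command(
  steps=[
    {"fingers": 10, "x": -10, "y": 2.3, "z": -8, "rx": 0, "ry": 0, "rz": 0},
    {"fingers": 10, "x": -25, "y": 2.3, "z": -8, "rx": 0, "ry": 0, "rz": 0},
    {"fingers": 10, "x": -40, "y": 2.3, "z": -8, "rx": 0, "ry": 0, "rz": 0},
    {"fingers": 10, "x": -50, "y": 2.3, "z": -8, "rx": 0, "ry": 0, "rz": 0},
    {"fingers": 10, "x": -58, "y": 2.3, "z": -8, "rx": 0, "ry": 0, "rz": 0},
    {"fingers": 10, "x": -58, "y": 2.3, "z": -8, "rx": 0, "ry": 0, "rz": 0},
  ],
)

```text
t: 6.2
position: [0.5263, 0.1821, 0.173]
eef_rot: [-1.786, -1.978, -0.52]
contact_force: [-0.2, -0.5, -3.0]
gripper_width: 0.0197
gripper_force: 30.0
```

Run:
```python
from h import *
bar("ins")
delta(*target(33,4.5,15,0))
a=cv2.imread("pics/ins_scene.png")[150:270,210:330];b=cv2.imread("pics/ins_side.png")[110:250,190:330]
cv2.imwrite("pics/ins.png",np.hstack([cv2.resize(a,(400,400),interpolation=2),cv2.resize(b,(400,400),interpolation=2)]))
```

```text
scene -220 36 y [-12.2  -2.3   7.4] z 16.6 W [540.  23.  49.] minx -209.8
scene -195 84 y [-12.9  -5.1   8.4] z 15.2 W [535.  38.  59.] minx -194.0
scene -170 56 y [-8.7 -2.6  6.4] z 12.4 W [536.  57.  77.] minx -170.0
scene -145 58 y [-8.5 -2.7  6.6] z 11.5 W [534.  77.  91.] minx -145.0
scene -120 47 y [-7.8 -2.   7.2] z 10.4 W [533.  95. 104.] minx -119.9
side -220 19 y [-13.1  -2.6   8. ] z -2.5 W [541.   8.  64.] minx -209.2
side -195 35 y [-14.1  -1.2  12.3] z 26.0 W [539.  46.  54.] minx -188.0
side 5 43 y [-15.1  11.6  15.8] z 0.3 W [537. 191. 178.] minx 7.4
side 80 73 y [-8.1  1.2 10.2] z 5.2 W [520. 261. 218.] minx 81.0
shift [-28.4  -0.9   1. ] turn [-0.2  0.1 -0.1] world [527.7 160.4 157.5]
```

View pics/ins.png

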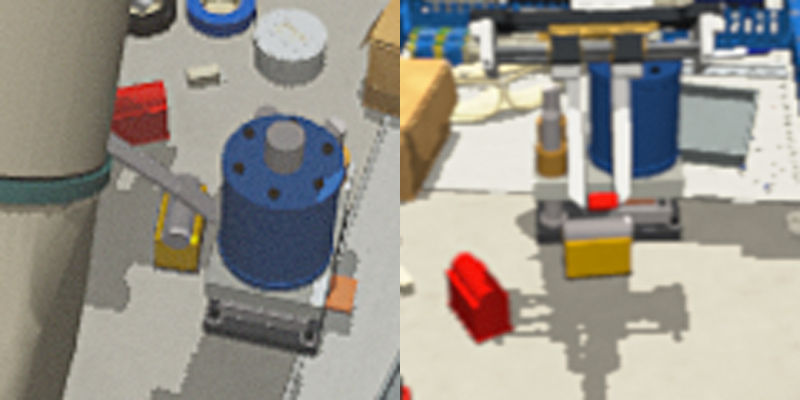

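The left panel shows the bar crossing above the yellow block with its toe at (212,222), aimed just below the plate edge. In the right panel the handle at (600,200) is centred over the block. I'll insert it.

Emit:
arm_command(
  steps=[
    {"fingers": 10, "x": -7, "y": 0, "z": 0, "rx": 0, "ry": 0, "rz": 0},
    {"fingers": 10, "x": -14, "y": 0, "z": 1, "rx": 0, "ry": 0, "rz": 0},
    {"fingers": 10, "x": -21, "y": 0, "z": 1, "rx": 0, "ry": 0, "rz": 0},
    {"fingers": 10, "x": -28, "y": 0, "z": 1, "rx": 0, "ry": 0, "rz": 0},
    {"fingers": 10, "x": -28, "y": 0, "z": 1, "rx": 0, "ry": 0, "rz": 0},
    {"fingers": 10, "x": -28, "y": 0, "z": 1, "rx": 0, "ry": 0, "rz": 0},
  ],
)

```text
t: 6.9
position: [0.5286, 0.1604, 0.1576]
eef_rot: [-1.784, -1.978, -0.522]
contact_force: [-0.9, -0.5, -2.3]
gripper_width: 0.0195
gripper_force: 30.0
```

Run:
```python
from h import *
bar("in2")
for th,l in [(33,-2),(25,0),(18,0),(12,0),(6,0),(0,0),(-5,0),(-8,0)]: print(th,end=" ");delta(*target(th,l,15,0))
```

```text
scene -195 43 y [-12.6  -5.2   7.9] z 14.0 W [537.  21.  49.] minx -188.9
scene -170 87 y [-13.1  -4.8   7. ] z 14.1 W [536.  37.  59.] minx -169.9
scene -145 57 y [-9.3 -2.7  5.9] z 11.3 W [536.  56.  76.] minx -144.1
scene -120 52 y [-9.  -1.   6.7] z 10.5 W [536.  75.  89.] minx -119.9
side -195 23 y [-13.5  -2.9  10.5] z -3.2 W [541.   8.  62.] minx -186.8
side -170 44 y [-14.   -1.5  13.4] z 26.9 W [539.  48.  53.] minx -160.5
side 5 36 y [-14.1  11.6  15.8] z -0.1 W [539. 170. 163.] minx 8.3
side 80 64 y [-8.9  0.6 10.1] z 4.7 W [521. 238. 202.] minx 85.8
33 shift [-4.  -0.9  5.5] turn [-0.2  0.1 -0.1] world [527.7 160.4 151. ]
25 shift [ 2.3 -0.8 26.2] turn [-0.2 -7.9 -0.1] world [525.9 176.9 137.1]
18 shift [ 3.1 -0.7 46.1] turn [ -0.2 -14.9  -0.1] world [524.7 188.4 120.8]
12 shift [ 1.2 -0.7 63.1] turn [ -0.2 -20.9  -0.1] world [523.9 195.9 105.5]
6 shift [-2.9 -0.6 79.5] turn [ -0.2 -26.9  -0.1] world [523.4 201.3  89.5]
0 shift [-9.3 -0.5 95. ] turn [ -0.2 -32.9  -0. ] world [523.1 204.4  73. ]
-5 shift [-16.   -0.5 107.1] turn [ -0.3 -37.9  -0. ] world [523.  205.3  59.2]
-8 shift [-20.7  -0.4 113.8] turn [ -0.3 -40.9  -0. ] world [523. 205.  51.]
```

Emit:
arm_command(
  steps=[
    {"fingers": 10, "x": -1, "y": -0.8, "z": 5.5, "rx": 0, "ry": 0, "rz": 0},
    {"fingers": 10, "x": 2, "y": -0.8, "z": 15, "rx": 0, "ry": -4, "rz": 0},
    {"fingers": 10, "x": 1.5, "y": -0.8, "z": 25.5, "rx": 0, "ry": -8, "rz": 0},
    {"fingers": 10, "x": 1.5, "y": -0.8, "z": 35, "rx": 0, "ry": -11.5, "rz": 0},
    {"fingers": 10, "x": 1.4, "y": -0.7, "z": 45, "rx": 0, "ry": -15, "rz": 0},
    {"fingers": 10, "x": 0, "y": -0.7, "z": 53, "rx": 0, "ry": -18, "rz": 0},
    {"fingers": 10, "x": -1.3, "y": -0.7, "z": 61.5, "rx": 0, "ry": -21, "rz": 0},
    {"fingers": 10, "x": -1.3, "y": -0.7, "z": 61.5, "rx": 0, "ry": -21, "rz": 0},
  ],
)

```text
t: 7.8
position: [0.5226, 0.1969, 0.1051]
eef_rot: [-1.985, -2.216, -0.202]
contact_force: [-0.6, 5.7, 1.4]
gripper_width: 0.0199
gripper_force: 30.0
```

```bash
cat >> h.py <<'E'
def lift():
    from cell import capture
    for c in ["scene","side"]:
        d=capture(c);P=cloud(d)
        r=(abs(P[...,0]-.515)<.15)&(abs(P[...,1]+.035)<.1)&(P[...,2]>.15)
        h=cv2.cvtColor(d["image"],cv2.COLOR_BGR2HSV)
        b=r&(h[...,0]>95)&(h[...,0]<125)&(h[...,1]>120)
        z=P[b][:,2]*1000; print(c,"housing top z",np.round(np.percentile(z,[60,75,95,99]),1),len(z))
        y=(h[...,0]>18)&(h[...,0]<35)&(h[...,1]>110)&(abs(P[...,0]-.54)<.08)&(abs(P[...,1]-.05)<.05)&(P[...,2]>.003)&(P[...,2]<.047)
        if y.sum()>5: print(c,"fulcrum yellow",rect(P[y]),y.sum())
E
python3 - <<'E'
from h import *
lift();bar()
for th,d in [(6,19),(0,20),(-5,22),(-8,22)]: print(th,end=" ");delta(*target(th,0,d,0))
E
```

```text
scene housing top z [172.8 173.6 175.1 176.3] 597
scene fulcrum yellow (array([538.5,  47. ]), array([64.4, 35.5]), 10.4) 156
side housing top z [173.6 174.1 176.9 177.8] 106
side fulcrum yellow (array([545.8,  64.3]), array([43.6, 10.5]), 7.7) 41
scene -195 62 y [-11.2  -5.3   8.6] z 14.2 W [537.  25.  54.] minx -189.9
scene -170 87 y [-14.   -5.4   6.9] z 13.2 W [534.  45.  59.] minx -169.9
scene -145 60 y [-8.7 -2.4  6.2] z 11.9 W [534.  68.  66.] minx -144.7
scene -120 63 y [-9.5 -3.5  6.8] z 10.6 W [531.  92.  72.] minx -119.9
scene -95 59 y [-9.  -3.   5.5] z 9.9 W [529. 117.  78.] minx -94.4
scene -70 62 y [-9.3 -3.3  7.1] z 9.7 W [526. 141.  84.] minx -69.8
scene -45 57 y [-11.   -3.9   6.6] z 7.8 W [523. 165.  90.] minx -44.8
scene -20 9 y [-11.4  -9.7  -7.9] z 12.4 W [515. 183.  91.] minx -19.4
scene 5 7 y [-12.6 -10.6  -8.4] z 9.5 W [511. 215. 102.] minx 13.9
side -220 22 y [-15.5  -7.6   8.3] z 9.4 W [536.   5.  56.] minx -219.0
side -195 65 y [-15.5  -2.1   8.4] z 5.7 W [541.   9.  60.] minx -195.0
side -170 41 y [-13.7  -6.3   9. ] z 12.2 W [533.  47.  60.] minx -169.1

[... 270 characters left out ...]
6
side -45 26 y [-7.9  0.3  9.3] z 5.7 W [528. 162.  93.] minx -45.0
side -20 43 y [-7.9  0.8  9.7] z 2.4 W [525. 189. 102.] minx -19.7
side 5 85 y [-15.1  -0.3  14.3] z 1.8 W [522. 204. 107.] minx 5.2
side 30 51 y [-7.5  1.  10.8] z 1.0 W [521. 237. 114.] minx 30.3
side 55 54 y [-8.2  0.4  9.4] z -0.0 W [517. 262. 120.] minx 56.1
side 80 64 y [-7.5  2.   9.9] z 2.6 W [516. 281. 122.] minx 80.2
6 shift [ 0.5  0.2 17.2] turn [-0.3 -6.  -0.1] world [523.8 197.3  89.1]
0 shift [-0.8  0.2 33.4] turn [ -0.3 -12.   -0. ] world [523.6 199.5  73. ]
-5 shift [-4.6  0.3 46.1] turn [ -0.3 -17.   -0. ] world [523.7 198.3  59.8]
-8 shift [-6.5  0.3 53.7] turn [ -0.3 -20.   -0. ] world [523.7 198.1  52. ]
```

Emit:
arm_command(
  steps=[
    {"fingers": 10, "x": 0, "y": 0, "z": 6, "rx": 0, "ry": -2, "rz": 0},
    {"fingers": 10, "x": 0.5, "y": 0, "z": 12, "rx": 0, "ry": -4, "rz": 0},
    {"fingers": 10, "x": 0.5, "y": 0, "z": 17, "rx": 0, "ry": -6, "rz": 0},
    {"fingers": 10, "x": 0, "y": 0, "z": 22, "rx": 0, "ry": -8, "rz": 0},
    {"fingers": 10, "x": -0.5, "y": 0, "z": 28, "rx": 0, "ry": -10, "rz": 0},
    {"fingers": 10, "x": -1, "y": 0, "z": 33, "rx": 0, "ry": -12, "rz": 0},
    {"fingers": 10, "x": -1, "y": 0, "z": 33, "rx": 0, "ry": -12, "rz": 0},
  ],
)

```text
t: 8.7
position: [0.5245, 0.2011, 0.0738]
eef_rot: [-2.099, -2.334, 0.001]
contact_force: [-0.6, 7.3, 8.0]
gripper_width: 0.0199
gripper_force: 30.0
```

Run:
```python
from h import *
lift();bar()
for th,d in [(-5,22),(-8,22),(-10,23)]: print(th,end=" ");delta(*target(th,0,d,0))
```

```text
scene housing top z [180.  180.6 182.2 183.9] 588
scene fulcrum yellow (array([536.2,  46. ]), array([60.9, 34.8]), 12.0) 128
side housing top z [180.2 180.8 182.1 185. ] 167
side fulcrum yellow (array([545.8,  62.3]), array([43.8,  7.3]), 12.1) 29
scene -195 49 y [-11.1  -4.4   7.5] z 15.3 W [539.  23.  58.] minx -188.3
scene -170 86 y [-12.8  -6.   14.4] z 14.6 W [535.  45.  59.] minx -169.5
scene -145 63 y [-9.9 -4.6  5.8] z 12.8 W [534.  68.  61.] minx -144.7
scene -120 59 y [-9.8 -4.6  5.7] z 11.7 W [532.  95.  62.] minx -119.6
scene -95 59 y [-9.9 -4.4  5.3] z 10.4 W [529. 119.  63.] minx -94.9
scene -70 58 y [-9.3 -4.9  6.8] z 9.6 W [526. 143.  64.] minx -68.8
scene -45 64 y [-10.6  -3.2   6.8] z 8.3 W [525. 170.  66.] minx -44.6
scene -20 56 y [-10.3   0.9  12.1] z 5.2 W [527. 190.  69.] minx -20.0
scene 5 7 y [-12.7 -10.5  -9.1] z 6.8 W [512. 222.  67.] minx 15.9
scene 30 13 y [-12.2 -10.3  -9.4] z 8.5 W [510. 242.  66.] minx 30.1
scene 55 16 y [-11.1  -9.2  -5.2] z 6.1 W [508. 276.  68.] minx 57.5
scene 80 21 y [-10.5  -6.    6.2] z 1.6 W [510. 285.  73.] minx 80.0
side -17
[... 261 characters left out ...]
] minx -95.0
side -70 45 y [-6.8  0.2  7.4] z 7.7 W [531. 145.  66.] minx -69.2
side -45 39 y [-6.1  1.2  8.3] z 4.4 W [530. 171.  70.] minx -44.0
side -20 59 y [-7.7  1.4  8.5] z 2.7 W [526. 194.  71.] minx -19.9
side 5 98 y [-13.3   0.2  13.5] z 1.8 W [523. 212.  72.] minx 5.3
side 30 68 y [-7.3  1.1  9.5] z 0.8 W [521. 244.  73.] minx 30.2
side 55 81 y [-8.2  1.7 10.2] z 0.1 W [519. 268.  74.] minx 55.6
side 80 67 y [-7.4  0.7 10.5] z 0.3 W [516. 289.  74.] minx 80.3
-5 shift [-2.8 -1.2 14.5] turn [-0.1 -5.2 -0. ] world [523.7 198.3  59.8]
-8 shift [-3.1 -1.2 22.3] turn [-0.1 -8.2 -0. ] world [523.7 198.1  52. ]
-10 shift [-4.6 -1.2 27.3] turn [ -0.1 -10.2  -0. ] world [523.9 196.6  47. ]
```

Emit:
arm_command(
  steps=[
    {"fingers": 10, "x": -1, "y": 0, "z": 6, "rx": 0, "ry": -2, "rz": 0},
    {"fingers": 10, "x": -2, "y": 0, "z": 11, "rx": 0, "ry": -4, "rz": 0},
    {"fingers": 10, "x": -3, "y": 0, "z": 16, "rx": 0, "ry": -6, "rz": 0},
    {"fingers": 10, "x": -3, "y": 0, "z": 22, "rx": 0, "ry": -8, "rz": 0},
    {"fingers": 10, "x": -4, "y": 0, "z": 27, "rx": 0, "ry": -10, "rz": 0},
    {"fingers": 10, "x": -4, "y": 0, "z": 27, "rx": 0, "ry": -10, "rz": 0},
    {"fingers": 10, "x": -4, "y": 0, "z": 27, "rx": 0, "ry": -10, "rz": 0},
  ],
)

```text
t: 9.6
position: [0.5256, 0.1987, 0.0471]
eef_rot: [2.014, 2.238, -0.172]
contact_force: [-2.3, 9.7, 9.7]
gripper_width: 0.0194
gripper_force: 30.1
```

Run:
```python
from h import *
lift()
```

```text
scene housing top z [188.  188.7 190.3 191.4] 598
scene fulcrum yellow (array([538.2,  43.8]), array([64.7, 33.3]), 10.8) 128
side housing top z [188.1 188.8 190.4 193. ] 154
side fulcrum yellow (array([536.7,  62.8]), array([26.4,  6.2]), 15.2) 9
```

Run:
```python
from h import *
delta(*target(0,2,20,0));delta(*target(12,5,17,0));delta(*target(12,6,17,40));delta(*target(12,40,17,110))
```

```text
shift [ -3.7  -1.9 -27.7] turn [-0.   9.7  0. ] world [523.6 199.5  75. ]
shift [-15.   -2.  -61.3] turn [-0.  21.7  0. ] world [524.2 194.  110.1]
shift [ 22.   -2.  -77.1] turn [-0.  21.7  0. ] world [520.1 232.9 119.4]
shift [  81.3   -2.  -136.5] turn [-0.  21.7  0. ] world [512.9 301.  168. ]
```

Emit:
arm_command(
  steps=[
    {"fingers": 10, "x": -1, "y": 0, "z": -8, "rx": 0, "ry": 3, "rz": 0},
    {"fingers": 10, "x": -2, "y": 0, "z": -18, "rx": 0, "ry": 6, "rz": 0},
    {"fingers": 10, "x": -4, "y": 0, "z": -28, "rx": 0, "ry": 9.7, "rz": 0},
    {"fingers": 10, "x": -9, "y": 0, "z": -45, "rx": 0, "ry": 15.7, "rz": 0},
    {"fingers": 10, "x": -15, "y": 0, "z": -61, "rx": 0, "ry": 21.7, "rz": 0},
    {"fingers": 10, "x": -15, "y": 0, "z": -61, "rx": 0, "ry": 21.7, "rz": 0},
    {"fingers": 10, "x": -5, "y": 0, "z": -66, "rx": 0, "ry": 21.7, "rz": 0},
    {"fingers": 10, "x": 10, "y": 0, "z": -72, "rx": 0, "ry": 21.7, "rz": 0},
    {"fingers": 10, "x": 22, "y": 0, "z": -77, "rx": 0, "ry": 21.7, "rz": 0},
    {"fingers": 10, "x": 50, "y": 0, "z": -105, "rx": 0, "ry": 21.7, "rz": 0},
    {"fingers": 10, "x": 80, "y": 0, "z": -137, "rx": 0, "ry": 21.7, "rz": 0},
    {"fingers": 10, "x": 80, "y": 0, "z": -137, "rx": 0, "ry": 21.7, "rz": 0},
    {"fingers": 10, "x": 80, "y": 0, "z": -137, "rx": 0, "ry": 21.7, "rz": 0},
  ],
)

```text
t: 11.0
position: [0.5122, 0.2995, 0.1666]
eef_rot: [-1.989, -2.222, -0.197]
contact_force: [0.1, -0.5, -3.5]
gripper_width: 0.0195
gripper_force: 30.0
```

Run:
```python
from h import *
lift();bar("wd")
r=R.from_matrix(np.stack([[.237,.972,0],[.972,-.237,0],[0,0,-1]],1))
delta(np.array([418,262,100]),r)
# tray
d=dict(np.load("/tmp/scene0.npz"));P=cloud(d);I=d["image"]
k=(P[...,0]>.33)&(P[...,0]<.58)&(P[...,1]>-.34)&(P[...,1]<-.11)&(P[...,2]>-.01)&(P[...,2]<.03)
H=cv2.cvtColor(I,cv2.COLOR_BGR2HSV);print(H[280,352],I[280,352],P[280,352])
m=(abs(I.astype(int)-I[280,352].astype(int)).max(-1)<22)&k
n,l,st,ce=cv2.connectedComponentsWithStats(m.astype(np.uint8));i=l[280,352];Q=P[l==i];print("tray floor",rect(Q),np.median(Q[:,2]))
```

```text
scene housing top z [187.9 188.6 190.3 191.3] 602
scene fulcrum yellow (array([537.3,  45.1]), array([62.8, 33.3]), 10.9) 157
side housing top z [189.5 189.5 189.5 189.5] 4
side fulcrum yellow (array([542.1,  60.8]), array([51.7,  8.8]), 10.2) 62
scene -220 38 y [-9.1 -1.7  8.6] z 18.8 W [531. 103. 107.] minx -209.3
scene -195 69 y [-10.2  -3.1   7.9] z 15.9 W [528. 122. 114.] minx -194.8
scene -170 63 y [-9.1 -2.2  5.5] z 13.7 W [526. 146. 121.] minx -169.8
scene -145 66 y [-9.5 -4.4  8. ] z 13.1 W [522. 170. 126.] minx -144.7
scene -120 62 y [-8.6 -3.4  6.9] z 12.3 W [520. 194. 132.] minx -119.8
scene -95 64 y [-9.8 -3.3  4.8] z 10.6 W [517. 218. 139.] minx -95.0
scene -70 65 y [-8.9 -3.1  6.3] z 10.1 W [515. 243. 144.] minx -69.7
scene -45 73 y [-10.8  -4.3   7.1] z 8.3 W [512. 267. 151.] minx -44.2
scene -20 40 y [-11.7  -2.   13.3] z 5.3 W [512. 284. 158.] minx -19.5
side -220 13 y [-6.   0.9  7.7] z 16.4 W [533. 102. 109.] minx -206.4
side -195 23 y [-7.3 -0.5  8.3] z 13.6 W [530. 126. 117.] minx -195.0
side -170 26 y [-6.   2.1  8.8] z 11.9 W [530. 146. 123.] minx -170.0
side 
[... 188 characters left out ...]
] minx -94.0
side -70 42 y [-5.3  1.3  8.9] z 8.0 W [520. 243. 147.] minx -69.1
side -45 36 y [-6.5  1.6  8.2] z 4.2 W [517. 272. 157.] minx -45.0
side -20 63 y [-8.7  0.8 10.1] z 3.0 W [514. 291. 162.] minx -19.8
side 5 121 y [-13.3   0.1  15.6] z 2.0 W [511. 307. 167.] minx 5.2
side 30 74 y [-7.6  0.8  9.5] z 0.9 W [509. 338. 173.] minx 30.1
side 55 83 y [-8.   1.3 10. ] z -0.2 W [507. 363. 179.] minx 56.1
side 80 99 y [-8.8  0.9 10.5] z 1.6 W [504. 383. 182.] minx 81.0
shift [-36.2 -97.7  60.3] turn [ -2.3 -11.3  19.5] world [418 262 100]
[ 93  15 150] [150 149 141] [ 0.44336378 -0.21860353  0.00750142]
tray floor (array([ 448.4, -218.5]), array([156.7, 129.1]), 81.6) 0.002654317943513007
```

View pics/wd_side.png

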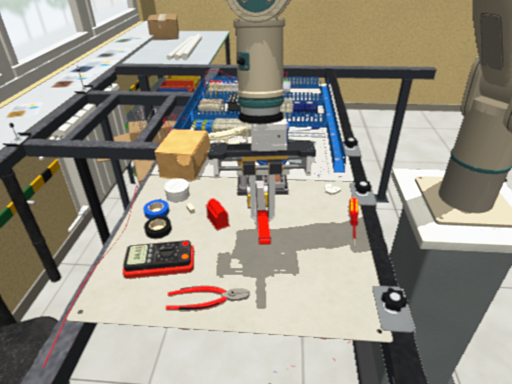

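Side view: the bar in the hand at (263,230) is clear of the die and block, and the block is still upright. The upper half stays at about +15 mm. I'll lay the bar back where it was.

Emit:
arm_command(
  steps=[
    {"fingers": 10, "x": -36, "y": -98, "z": 60, "rx": -2.3, "ry": -13.7, "rz": 19.5},
    {"fingers": 10, "x": -36, "y": -98, "z": 60, "rx": -2.3, "ry": -13.7, "rz": 19.5},
    {"fingers": 10, "x": -36, "y": -98, "z": 60, "rx": -2.3, "ry": -13.7, "rz": 19.5},
    {"fingers": 10, "x": -36, "y": -98, "z": 60, "rx": -2.3, "ry": -13.7, "rz": 19.5},
    {"fingers": 10, "x": -36, "y": -98, "z": 60, "rx": -2.3, "ry": -13.7, "rz": 19.5},
    {"fingers": 10, "x": -36, "y": -98, "z": 60, "rx": -2.3, "ry": -13.7, "rz": 19.5},
  ],
)

```text
t: 11.8
position: [0.4208, 0.2628, 0.1018]
eef_rot: [2.445, 1.923, -0.035]
contact_force: [0.5, -0.2, -3.9]
gripper_width: 0.0196
gripper_force: 30.0
```

Emit:
arm_command(
  steps=[
    {"fingers": 10, "x": 0, "y": 0, "z": 30, "rx": 0, "ry": 0, "rz": 0},
    {"fingers": 10, "x": 0, "y": 0, "z": 55, "rx": 0, "ry": 0, "rz": 0},
    {"fingers": 10, "x": 0, "y": 0, "z": 70, "rx": 0, "ry": 0, "rz": 0},
    {"fingers": 10, "x": 0, "y": 0, "z": 79, "rx": 0, "ry": 0, "rz": 0},
    {"fingers": 10, "x": 0, "y": 0, "z": 81, "rx": 0, "ry": 0, "rz": 0},
    {"fingers": 10, "x": 0, "y": 0, "z": 81, "rx": 0, "ry": 0, "rz": 0},
  ],
)

```text
t: 12.4
position: [0.4193, 0.2597, 0.0206]
eef_rot: [2.446, 1.923, -0.038]
contact_force: [0.1, -0.1, -2.7]
gripper_width: 0.0191
gripper_force: 30.0
```

Run:
```python
from h import *
bar()
```

```text
scene -220 92 y [-13.7  -2.7  12.8] z 22.8 W [368.  59.   6.] minx -219.5
scene -195 105 y [-14.3  -3.    9.7] z 18.2 W [373.  82.   9.] minx -195.0
scene -170 102 y [-14.1  -5.2   9.6] z 16.7 W [377. 107.  10.] minx -169.9
scene -145 107 y [-14.4  -5.4  14.2] z 16.2 W [384. 131.   9.] minx -145.0
scene -120 102 y [-14.5  -5.7   9.2] z 15.0 W [389. 155.  10.] minx -119.8
scene -95 98 y [-14.1  -5.    8.6] z 13.4 W [394. 180.  11.] minx -94.9
scene -70 97 y [-14.2  -5.7   8.4] z 12.1 W [400. 204.  11.] minx -70.0
scene -45 103 y [-14.4  -5.4   9.1] z 10.4 W [407. 230.  11.] minx -44.8
scene -20 105 y [-15.1  -2.6  12. ] z 5.3 W [416. 251.  16.] minx -20.0
scene 5 16 y [-15.4  -9.    9.3] z 4.9 W [417. 273.  15.] minx 5.9
scene 30 41 y [-14.9  -9.4   3.2] z 18.3 W [419. 300.   0.] minx 30.1
scene 55 5 y [-0.5  1.7  4.6] z 1.3 W [435. 316.  17.] minx 56.6
side -145 6 y [12.1 13.9 15.5] z 25.0 W [403. 133.   0.] minx -130.5
side -120 13 y [ 5.9  9.3 14.9] z 11.1 W [403. 152.  14.] minx -117.9
side -95 24 y [ 4.7 11.7 15.3] z 22.5 W [411. 181.   1.] minx -92.2
side -70 53 y [-0.9  6.  14.8] z 8.6 W [412. 202.  14.] minx -69.9
side -45 49 y [-3.4  3.1 14.2] z 5.9 W [415. 227.  16.] minx -44.8
side -20 77 y [-12.    1.9  10.4] z 3.0 W [420. 254.  18.] minx -18.7
side 5 162 y [-14.8  -3.2  14.3] z 2.7 W [421. 274.  17.] minx 5.0
side 30 144 y [-14.2  -2.3  14.3] z 1.7 W [427. 301.  17.] minx 30.1
side 55 150 y [-14.3  -2.4  14.5] z 0.3 W [432. 326.  18.] minx 55.4
side 80 233 y [-13.8   0.1  13.8] z 16.2 W [441. 347.   1.] minx 80.0
side 105 40 y [-14.5  -1.7  12.6] z 16.1 W [443. 364.   0.] minx 105.2
```

Emit:
arm_command(
  steps=[
    {"fingers": 10, "x": 0, "y": 0, "z": 4, "rx": 0, "ry": 0, "rz": 0},
    {"fingers": 10, "x": 0, "y": 0, "z": 5.5, "rx": 0, "ry": 0, "rz": 0},
    {"fingers": 10, "x": 0, "y": 0, "z": 5.5, "rx": 0, "ry": 0, "rz": 0},
    {"fingers": 50, "x": 0, "y": 0, "z": 5.5, "rx": 0, "ry": 0, "rz": 0},
    {"fingers": 50, "x": 0, "y": 0, "z": 5.5, "rx": 0, "ry": 0, "rz": 0},
    {"fingers": 50, "x": 0, "y": 0, "z": 5.5, "rx": 0, "ry": 0, "rz": 0},
    {"fingers": 50, "x": 0, "y": 0, "z": 5.5, "rx": 0, "ry": 0, "rz": 0},
    {"fingers": 50, "x": 0, "y": 0, "z": -40, "rx": 0, "ry": 0, "rz": 0},
    {"fingers": 50, "x": 0, "y": 0, "z": -90, "rx": 0, "ry": 0, "rz": 0},
    {"fingers": 50, "x": 0, "y": 0, "z": -140, "rx": 0, "ry": 0, "rz": 0},
    {"fingers": 50, "x": 0, "y": 0, "z": -190, "rx": 0, "ry": 0, "rz": 0},
    {"fingers": 50, "x": 0, "y": 0, "z": -240, "rx": 0, "ry": 0, "rz": 0},
    {"fingers": 50, "x": 0, "y": 0, "z": -290, "rx": 0, "ry": 0, "rz": 0},
    {"fingers": 50, "x": 0, "y": 0, "z": -290, "rx": 0, "ry": 0, "rz": 0},
  ],
)

```text
t: 13.9
position: [0.422, 0.273, 0.3159]
eef_rot: [2.445, 1.925, -0.021]
contact_force: [1.3, 0.0, 0.6]
gripper_width: 0.0502
gripper_force: 0.0
```

```bash
cat >> h.py <<'E'
D=np.array([535.3,-35.5,0]); DY=np.deg2rad(5.4)
ex=np.array([np.cos(DY),np.sin(DY),0]);ey=np.array([-np.sin(DY),np.cos(DY),0]);ez=np.array([0,0,1.])
def strip_pose(gx,gy,gz,phi,c,back,yaw=0):
    """TCP pose: strip centre-line point (die gx,gy,z gz) at tool z=c, lean phi, withdrawn back"""
    q=R.from_euler("z",yaw,degrees=True);p=np.deg2rad(phi)
    tz=q.apply(np.sin(p)*ey-np.cos(p)*ez);ty=q.apply(ex)
    return D+gx*ex+gy*ey+gz*ez-tz*(c+back), R.from_matrix(np.stack([np.cross(ty,tz),ty,tz],1))
E
python3 - <<'E'
from h import *
from cell import *
for c in ["scene","side"]:
    d=capture(c);P=cloud(d);I=d["image"];cv2.imwrite(f"pics/s_{c}.png",I);H=cv2.cvtColor(I,cv2.COLOR_BGR2HSV).astype(int)
    k=(H[...,0]>4)&(H[...,0]<18)&(H[...,1]>80)&(abs(P[...,0]-.51)<.05)&(abs(P[...,1]+.09)<.05)&(P[...,2]<.06)&(P[...,2]>.02)
    if k.sum()>5:
        Q=P[k];print(c,"copper",rect(Q),np.median(Q[:,2]))
    for n in ["tray","pry_bar","strip"]: print(n,[(np.round(r["xyz"],3).tolist(),round(r["score"],2)) for r in look_for(n,c)][:2])
    g=(P[...,2]>.013)&(P[...,2]<.027)&(P[...,0]>.36)&(P[...,0]<.53)&(P[...,1]>-.32)&(P[...,1]<-.125)
    n,l,st,ce=cv2.connectedComponentsWithStats(g.astype(np.uint8));i=1+np.argmax(st[1:,4]);print("rim",rect(P[l==i]),st[i])
    b=(P[...,2]>.004)&(P[...,2]<.02)&(P[...,0]>.35)&(P[...,0]<.46)&(P[...,1]>.04)&(P[...,1]<.38)
    print("barz",np.round(np.percentile(P[b][:,2]*1000,[50,90,99]),1),rect(P[b]))
delta(*strip_pose(-30,-57,34.5,28,4,120))
x=I=cv2.imread("pics/s_scene.png")
cv2.imwrite("pics/s_c.png",cv2.resize(x[150:330,120:400],None,fx=2.8,fy=2.8,interpolation=2))
E
```

```text
scene copper (array([511.3, -94.1]), array([31.6, 20.9]), 3.7) 0.03634661421547525
tray [([0.439, -0.22, 0.0], 0.75), ([0.481, -0.048, 0.16], 0.65)]
pry_bar [([0.402, 0.2, 0.008], 0.58)]
strip [([0.509, -0.095, 0.037], 0.49)]
rim (array([ 439.6, -218.6]), array([151.9, 115.3]), 81.6) [315 250  75  62 425]
barz [ 7.9 11.2 13.9] (array([405.7, 210.1]), array([106.5, 331.6]), 0.0)
tray [([0.428, -0.225, 0.006], 0.75), ([0.76, 0.041, 0.032], 0.4)]
pry_bar [([0.415, 0.254, 0.007], 0.97)]
strip [([0.506, -0.022, 0.037], 0.62)]
rim (array([ 420.9, -213.7]), array([153.9,  67.9]), 81.7) [288 140  28  26 107]
barz [ 9.8 12.2 13.3] (array([410.6, 201.2]), array([302.2,  34.7]), 75.8)
shift [-382.   194.1  181.9] turn [  4.6  30.1 -18.6] world [ 516.3 -153.   144. ]
```

View pics/s_c.png

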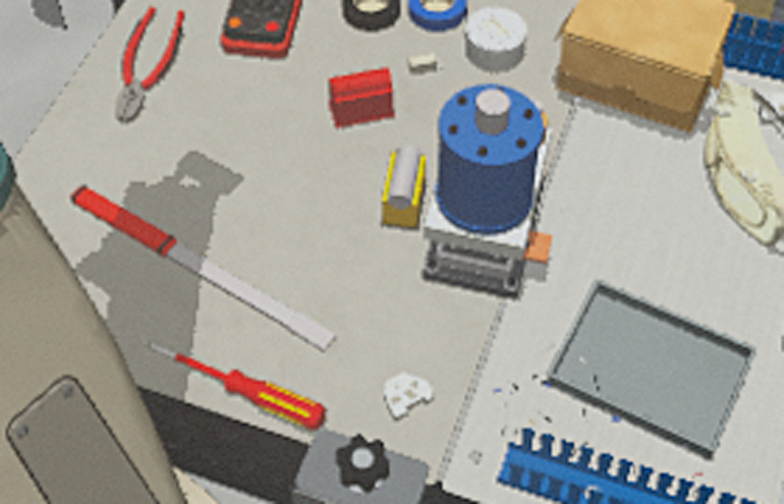

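The crop shows the bar flat on the bench (75,192)-(332,343), the block upright at (404,187), copper at (540,247) and the tray at (650,365). I'll go over the die at height, then come down beside the strip.

Emit:
arm_command(
  steps=[
    {"fingers": 60, "x": -60, "y": 30, "z": 0, "rx": 0, "ry": 0, "rz": 0},
    {"fingers": 60, "x": -385, "y": 194, "z": 0, "rx": 0, "ry": 0, "rz": 0},
    {"fingers": 60, "x": -385, "y": 194, "z": 0, "rx": 0, "ry": 0, "rz": 0},
    {"fingers": 60, "x": -385, "y": 194, "z": 0, "rx": 0, "ry": 0, "rz": 0},
    {"fingers": 60, "x": -385, "y": 194, "z": 0, "rx": 0, "ry": 0, "rz": 0},
    {"fingers": 60, "x": -385, "y": 194, "z": 0, "rx": 0, "ry": 0, "rz": 0},
    {"fingers": 60, "x": -385, "y": 194, "z": 0, "rx": 0, "ry": 0, "rz": 0},
    {"fingers": 60, "x": -385, "y": 194, "z": 0, "rx": 0, "ry": 0, "rz": 0},
    {"fingers": 60, "x": -385, "y": 194, "z": 0, "rx": 0, "ry": 0, "rz": 0},
    {"fingers": 60, "x": -385, "y": 194, "z": 0, "rx": 0, "ry": 0, "rz": 0},
    {"fingers": 60, "x": -385, "y": 194, "z": 0, "rx": 4.6, "ry": 30, "rz": -18.6},
    {"fingers": 60, "x": -385, "y": 194, "z": 0, "rx": 4.6, "ry": 30, "rz": -18.6},
    {"fingers": 60, "x": -385, "y": 194, "z": 30, "rx": 4.6, "ry": 30, "rz": -18.6},
    {"fingers": 60, "x": -382, "y": 194, "z": 70, "rx": 4.6, "ry": 30, "rz": -18.6},
    {"fingers": 60, "x": -382, "y": 194, "z": 110, "rx": 4.6, "ry": 30, "rz": -18.6},
    {"fingers": 60, "x": -382, "y": 194, "z": 150, "rx": 4.6, "ry": 30, "rz": -18.6},
    {"fingers": 60, "x": -382, "y": 194, "z": 182, "rx": 4.6, "ry": 30, "rz": -18.6},
    {"fingers": 60, "x": -382, "y": 194, "z": 182, "rx": 4.6, "ry": 30, "rz": -18.6},
  ],
)

```text
t: 16.1
position: [0.5146, -0.1499, 0.1403]
eef_rot: [-1.844, -2.022, -0.457]
contact_force: [-0.4, 0.9, 0.2]
gripper_width: 0.0597
gripper_force: 0.0
```

Run:
```python
from h import *
delta(*strip_pose(-30,-57,34.5,28,4,0))
```

```text
shift [ -1.7   2.  115.2] turn [-0.3 -0.3 -0.2] world [511.  -96.9  38. ]
```

Emit:
arm_command(
  steps=[
    {"fingers": 60, "x": -1.7, "y": 2, "z": 40, "rx": 0, "ry": 0, "rz": 0},
    {"fingers": 60, "x": -1.7, "y": 2, "z": 80, "rx": 0, "ry": 0, "rz": 0},
    {"fingers": 60, "x": -1.7, "y": 2, "z": 105, "rx": 0, "ry": 0, "rz": 0},
    {"fingers": 60, "x": -1.7, "y": 2, "z": 115, "rx": 0, "ry": 0, "rz": 0},
    {"fingers": 60, "x": -1.7, "y": 2, "z": 115, "rx": 0, "ry": 0, "rz": 0},
  ],
)

```text
t: 16.6
position: [0.5147, -0.0987, 0.0424]
eef_rot: [-1.845, -2.031, -0.462]
contact_force: [0.6, -0.3, 1.1]
gripper_width: 0.0599
gripper_force: 0.0
```

Run:
```python
from h import *
from cell import *
delta(*strip_pose(-30,-57,34.5,28,4,0))
w=capture("wrist")["image"];s=capture("scene")["image"]
cv2.imwrite("pics/gr.png",np.hstack([cv2.resize(w,(400,300)),cv2.resize(s[180:280,240:373],(400,300),interpolation=2)]))
```

```text
shift [-0.2 -3.6  4.9] turn [ 0.1 -0.   0.1] world [511.  -96.9  38. ]
```

View pics/gr.png

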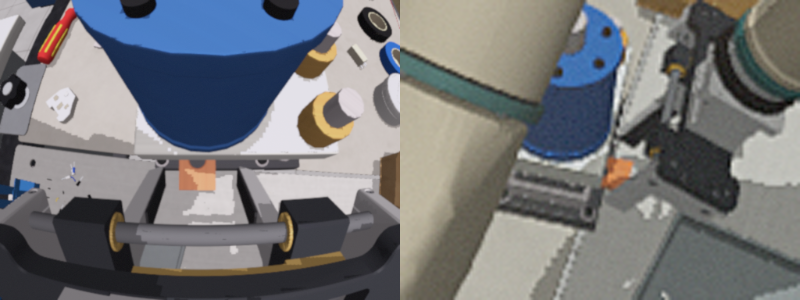

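The wrist view shows the copper at (197,175), between the fingers and about 3 mm off centre. I'll correct that and close.

Emit:
arm_command(
  steps=[
    {"fingers": 60, "x": 0, "y": -3, "z": 5, "rx": 0, "ry": 0, "rz": 0},
    {"fingers": 60, "x": 0, "y": -3, "z": 5, "rx": 0, "ry": 0, "rz": 0},
    {"fingers": 20, "x": 0, "y": -3, "z": 5, "rx": 0, "ry": 0, "rz": 0},
    {"fingers": 20, "x": 0, "y": -3, "z": 5, "rx": 0, "ry": 0, "rz": 0},
    {"fingers": 20, "x": 0, "y": -3, "z": 5, "rx": 0, "ry": 0, "rz": 0},
    {"fingers": 20, "x": 0, "y": -3, "z": 5, "rx": 0, "ry": 0, "rz": 0},
    {"fingers": 20, "x": 0, "y": -3, "z": 5, "rx": 0, "ry": 0, "rz": 0},
    {"fingers": 20, "x": 0, "y": -3, "z": 5, "rx": 0, "ry": 0, "rz": 0},
  ],
)

```text
t: 17.5
position: [0.5114, -0.0978, 0.0377]
eef_rot: [-1.848, -2.03, -0.462]
contact_force: [0.4, 0.2, 0.6]
gripper_width: 0.0294
gripper_force: 30.0
```

Run:
```python
from h import *
delta(*strip_pose(-30,-57,34.5,28,4,0))
delta(*strip_pose(-30,-97,37.5,28,4,0))
delta(*strip_pose(-30,-160,50,28,4,0))
```

```text
shift [ 1.  -0.3  0.1] turn [0.1 0.  0. ] world [511.  -96.9  38. ]
shift [-32.9  -0.3 -21.3] turn [0.1 0.  0. ] world [ 514.7 -136.8   41. ]
shift [-82.7  -0.2 -61.9] turn [0.1 0.  0. ] world [ 520.7 -199.5   53.5]
```

Emit:
arm_command(
  steps=[
    {"fingers": 20, "x": 1.2, "y": 0, "z": -2.2, "rx": 0, "ry": 0, "rz": 0},
    {"fingers": 20, "x": -8, "y": 0, "z": -7.5, "rx": 0, "ry": 0, "rz": 0},
    {"fingers": 20, "x": -20, "y": 0, "z": -14, "rx": 0, "ry": 0, "rz": 0},
    {"fingers": 20, "x": -34, "y": 0, "z": -21.4, "rx": 0, "ry": 0, "rz": 0},
    {"fingers": 20, "x": -51, "y": 0, "z": -31, "rx": 0, "ry": 0, "rz": 0},
    {"fingers": 20, "x": -69, "y": 0, "z": -40.2, "rx": 0, "ry": 0, "rz": 0},
    {"fingers": 20, "x": -85, "y": 0, "z": -50, "rx": 0, "ry": 0, "rz": 0},
    {"fingers": 20, "x": -99, "y": 0, "z": -58, "rx": 0, "ry": 0, "rz": 0},
    {"fingers": 20, "x": -95, "y": 0, "z": -85, "rx": 0, "ry": 0, "rz": 0},
    {"fingers": 20, "x": -87, "y": 0, "z": -114, "rx": 0, "ry": 0, "rz": 0},
    {"fingers": 20, "x": -87, "y": 0, "z": -114, "rx": 0, "ry": 0, "rz": 0},
    {"fingers": 20, "x": -87, "y": 0, "z": -114, "rx": 0, "ry": 0, "rz": 0},
  ],
)

```text
t: 18.7
position: [0.5232, -0.229, 0.0975]
eef_rot: [-1.85, -2.03, -0.462]
contact_force: [0.5, 0.0, -1.9]
gripper_width: 0.0294
gripper_force: 30.0
```

Run:
```python
from h import *
from cell import *
for c in ["scene","side"]:
    d=capture(c);P=cloud(d);I=d["image"];H=cv2.cvtColor(I,cv2.COLOR_BGR2HSV).astype(int)
    k=(H[...,0]>4)&(H[...,0]<18)&(H[...,1]>110)&(abs(P[...,0]-.52)<.06)&(abs(P[...,1]+.18)<.09)&(P[...,2]<.15)&(P[...,2]>.05)
    if k.sum()>5:
        Q=P[k];print(c,"copper",rect(Q),len(Q),"plane",np.round(np.linalg.lstsq(np.c_[Q[:,:2]-Q[:,:2].mean(0),np.ones(len(Q))],Q[:,2],rcond=None)[0],3))
    if c=="scene": im=I
w=capture("wrist")["image"]
cv2.imwrite("pics/out.png",np.hstack([cv2.resize(w,(400,300)),cv2.resize(im[180:330,240:440],(400,300),interpolation=2)]))
# strip centre 37 mm inward of grip; tray centre
T=np.array([440.5,-218,0]);a=np.deg2rad(81.6);ty=np.array([np.cos(a),np.sin(a),0])
def place(z,phi,toff=0):
    yaw=81.6-90-5.4
    p,r=strip_pose(0,0,0,phi,4,0,yaw)
    g=T-ty*37+ez*z
    return p-D+g,r
delta(*place(100,28));delta(*place(40,28));delta(*place(15,22))
```

```text
scene copper (array([ 518.9, -192.1]), array([35.2, 89.3]), 6.4) 311 plane [-0.029 -0.023  0.096]
shift [-15.3 -90.2 -16.3] turn [-6.5 -0.  12.2] world [ 434.8 -256.5  103.5]
shift [-43.5 -90.3  36.7] turn [-6.5 -0.  12.2] world [ 434.8 -256.5   43.5]
shift [-54.9 -90.2  58.7] turn [-5.8 -6.  12.5] world [ 434.9 -256.1   18.7]
```

View pics/out.png

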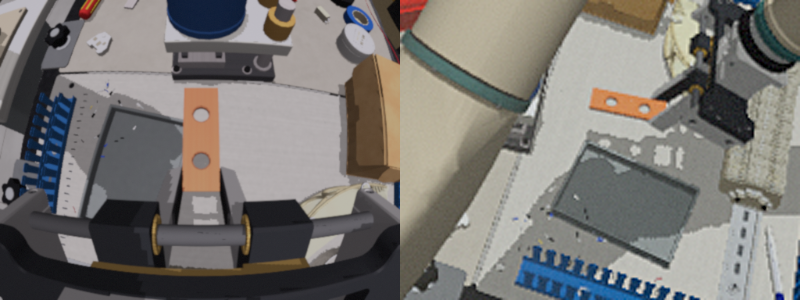

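The strip is out and level, spanning (590,98)-(665,110) in the right panel, with the tray below at (625,205). I'll move it over the tray.

Emit:
arm_command(
  steps=[
    {"fingers": 20, "x": -8, "y": -45, "z": -10, "rx": -3, "ry": 0, "rz": 6},
    {"fingers": 20, "x": -15, "y": -90, "z": -16, "rx": -6.5, "ry": 0, "rz": 12.2},
    {"fingers": 20, "x": -15, "y": -90, "z": -16, "rx": -6.5, "ry": 0, "rz": 12.2},
    {"fingers": 20, "x": -30, "y": -90, "z": 12, "rx": -6.5, "ry": 0, "rz": 12.2},
    {"fingers": 20, "x": -43.5, "y": -90, "z": 36.7, "rx": -6.5, "ry": 0, "rz": 12.2},
    {"fingers": 20, "x": -43.5, "y": -90, "z": 36.7, "rx": -6.5, "ry": 0, "rz": 12.2},
    {"fingers": 20, "x": -43.5, "y": -90, "z": 36.7, "rx": -6.5, "ry": 0, "rz": 12.2},
  ],
)

```text
t: 19.55
position: [0.4355, -0.2565, 0.0442]
eef_rot: [-2.101, -1.812, -0.525]
contact_force: [-0.3, -0.6, -1.7]
gripper_width: 0.0298
gripper_force: 30.0
```

```bash
cat >> h.py <<'E'
T=np.array([440.5,-218,0]);TY=np.array([np.cos(np.deg2rad(81.6)),np.sin(np.deg2rad(81.6)),0])
def place(z,phi):
    p,r=strip_pose(0,0,0,phi,4,0,81.6-90-5.4)
    return p-D+T-TY*37+ez*z,r
def copper():
    from cell import capture
    d=capture("scene");P=cloud(d);I=d["image"];H=cv2.cvtColor(I,cv2.COLOR_BGR2HSV).astype(int)
    k=(H[...,0]>4)&(H[...,0]<18)&(H[...,1]>110)&(abs(P[...,0]-.44)<.08)&(abs(P[...,1]+.22)<.09)&(P[...,2]<.15)
    Q=P[k]
    if len(Q)>5: print("copper",rect(Q),len(Q),"plane",np.round(np.linalg.lstsq(np.c_[Q[:,:2]-Q[:,:2].mean(0),np.ones(len(Q))],Q[:,2],rcond=None)[0],3))
    g=(P[...,2]>.013)&(P[...,2]<.027)&(P[...,0]>.36)&(P[...,0]<.53)&(P[...,1]>-.32)&(P[...,1]<-.125)
    n,l,st,ce=cv2.connectedComponentsWithStats(g.astype(np.uint8));i=1+np.argmax(st[1:,4]);print("rim",rect(P[l==i]))
    return I
E
python3 - <<'E'
from h import *
copper()
delta(*place(15,22));delta(*place(17,24))
E
```

```text
copper (array([ 446. , -223.9]), array([ 51.7, 103.9]), 10.8) 347 plane [-0.034 -0.033  0.043]
rim (array([ 440.4, -218.5]), array([152. , 115.3]), 81.8)
shift [-11.6  -1.3  23.5] turn [ 0.1 -6.   0. ] world [ 434.9 -256.1   18.7]
shift [-10.8  -1.3  21.7] turn [ 0.1 -4.   0. ] world [ 434.9 -256.2   20.7]
```

Emit:
arm_command(
  steps=[
    {"fingers": 20, "x": -4, "y": 0, "z": 8, "rx": 0, "ry": -2, "rz": 0},
    {"fingers": 20, "x": -8, "y": 0, "z": 16, "rx": 0, "ry": -4, "rz": 0},
    {"fingers": 20, "x": -11, "y": 0, "z": 21, "rx": 0, "ry": -6, "rz": 0},
    {"fingers": 20, "x": -11.5, "y": 0, "z": 23, "rx": 0, "ry": -6, "rz": 0},
    {"fingers": 20, "x": -11.5, "y": 0, "z": 23, "rx": 0, "ry": -6, "rz": 0},
    {"fingers": 20, "x": -11.5, "y": 0, "z": 23, "rx": 0, "ry": -6, "rz": 0},
  ],
)

```text
t: 20.2
position: [0.4363, -0.2572, 0.0195]
eef_rot: [-2.168, -1.87, -0.424]
contact_force: [0.1, -0.2, -1.1]
gripper_width: 0.0296
gripper_force: 30.0
```

Run:
```python
from h import *
copper()
delta(*place(14,22))
```

```text
copper (array([ 445.9, -220.1]), array([87.9, 41.5]), 80.2) 329 plane [-0.042 -0.106  0.013]
rim (array([ 440.4, -218.6]), array([151.7, 114.6]), 81.9)
shift [ 0.3 -1.5  1.9] turn [ 0.2  0.  -0. ] world [ 434.9 -256.1   17.7]
```

Emit:
arm_command(
  steps=[
    {"fingers": 20, "x": 0.5, "y": 0, "z": 1.5, "rx": 0, "ry": 0, "rz": 0},
    {"fingers": 20, "x": 0.5, "y": 0, "z": 1.5, "rx": 0, "ry": 0, "rz": 0},
    {"fingers": 42, "x": 0.5, "y": 0, "z": 1.5, "rx": 0, "ry": 0, "rz": 0},
    {"fingers": 42, "x": 0.5, "y": 0, "z": 1.5, "rx": 0, "ry": 0, "rz": 0},
    {"fingers": 42, "x": 0.5, "y": 0, "z": 1.5, "rx": 0, "ry": 0, "rz": 0},
    {"fingers": 42, "x": 0.5, "y": 0, "z": 1.5, "rx": 0, "ry": 0, "rz": 0},
    {"fingers": 42, "x": 0.5, "y": 0, "z": -15, "rx": 0, "ry": 0, "rz": 0},
    {"fingers": 42, "x": 0, "y": 0, "z": -60, "rx": 0, "ry": 0, "rz": 0},
    {"fingers": 42, "x": 0, "y": 0, "z": -110, "rx": 0, "ry": 0, "rz": 0},
    {"fingers": 42, "x": 0, "y": 0, "z": -140, "rx": 0, "ry": 0, "rz": 0},
    {"fingers": 42, "x": 0, "y": 0, "z": -140, "rx": 0, "ry": 0, "rz": 0},
    {"fingers": 42, "x": 0, "y": 0, "z": -140, "rx": 0, "ry": 0, "rz": 0},
  ],
)

```text
t: 21.45
position: [0.428, -0.3086, 0.1497]
eef_rot: [-2.169, -1.871, -0.424]
contact_force: [0.2, 0.2, -0.8]
gripper_width: 0.0421
gripper_force: 0.0
```

Run:
```python
from h import *
I=copper();lift()
cv2.imwrite("pics/end.png",cv2.resize(I[120:340,110:430],None,fx=2.4,fy=2.4,interpolation=2))
```

```text
copper (array([ 442.3, -219.3]), array([88.9, 34.1]), 79.8) 360 plane [-0.034  0.003  0.007]
rim (array([ 440.6, -218.7]), array([152. , 115.3]), 81.7)Traceback (most recent call last):
  File "<stdin>", line 2, in <module>
  File "h.py", line 45, in lift
    z=P[b][:,2]*1000; print(c,"housing top z",np.round(np.percentile(z,[60,75,95,99]),1),len(z))
                                                       ~~~~~~~~~~~~~^^^^^^^^^^^^^^^^^
    return _quantile_unchecked(
        a, q, axis, out, overwrite_input, method, keepdims, weights)
    return _ureduce(a,
                    func=_quantile_ureduce_func,
    ...<5 lines>...
                    overwrite_input=overwrite_input,
                    method=method)
    r = func(a, **kwargs)
    result = _quantile(arr,
                       quantiles=q,
    ...<2 lines>...
                       out=out,
                       weights=wgt)
    slices_having_nans = np.isnan(arr[-1, ...])
                                  ~~~^^^^^^^^^
IndexError: index -1 is out of bounds for axis 0 with size 0
```

The strip lies flat and within 2 mm of the tray's centre, and the last picture showed the bar flat and the block upright. I'm handing in.

```bash
python3 -c "
from cell import *
print(hand_in())"
```

```text
the job is handed in; nothing more can be done
None
```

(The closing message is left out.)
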